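# Clear toppled tins from the packing belt

### The arm

A 7-joint arm with a two-finger parallel gripper is mounted at the origin on the work surface. World frame = base frame: x ahead of the robot, y to its left, z up, the work surface at z = 0. Lengths are in m, angles in rad, forces in N, time in s.
With the tool pointing down it reaches from about 0.425 to 0.875 m from the base axis. Payload 9.9 kg.
Tool frame: the origin (TCP) lies on the front face of the gripper's body, between the roots of the fingers; the fingertips stand env.tips_ahead ahead of it and the grasp point (between the pads) lies 54 mm ahead of it (env.tips_ahead is the distance from the TCP to the fingertips, in m); z points along the fingers, y is the line along which they close (so a half turn about z gives the same grasp; the last joint's range is limited). The gripper opens to 85 mm and grips with 20 to 120 N. Pads are 22 mm wide; open, the fingers measure 114 mm over their backs; the gripper's body (76 mm by 85 mm) begins 54 mm behind the grasp point. The pads swing forward as they close: fully open they stand 13 mm farther back than shut.
Start: joints at [1.186, 0.576, 0.025, 1.437, -0.015, 1.129, -0.057], TCP at [0.2, -0.645, 0.304] pointing down, gripper open.
Joint ranges: [-2.76, 2.76], [-0.34, 2.15], [-1.52, 1.57], [0.19, 2.46], [-1.09, 4.23], [0.17, 1.99], [-2.82, 2.82]. Speed limits (rad/s): [2.22, 2.22, 3.01, 3.01, 3.14, 3.14, 3.14].

### API

Orientations are given as a 3x3 rotation matrix whose columns are the frame's x, y, z axes.
In Python, from rig import env, read_camera, camera_params, workorder gives the robot as it stands. The module is installed in compiled form; this text tells all that it offers.
- The arm moves only by the tool carry_out, never from a script. Its arguments are lists of equal length, an entry for each row: "offset": the shift along the world's x, y, z in cm, a list of three; "turn": the turn about the world's z in rad. In form: {"offset": [[x, y, z], ...], "turn": [turn, ...]}. A call has 1 to 8 rows; each row shifts and turns the commanded pose from where the row before left it; what a row does not reach is not made up. A row lasts 1/8 s, in which the tool goes at most 62.5 mm and 10.7 degrees, less where a joint would pass 70% of its speed; a pose out of reach is approached as far as the arm can. A call is refused whole if a number of a shift passes 6.25 or a number of a turn 0.188, either way. A call with a gripper value outside its range is refused whole. "fingers" is the finger opening in cm, from 0 to 8.54, set as the call begins (left out, the last holds). The fingers move at their own pace and stop on an object; the grip force is fixed at half the most. Time passes only in rows, so rows that do not move let the fingers close. It gives the time, the measured TCP pose, the force, the opening and the grip force at its end, in the units of the state.
- env.get_obs(): the state, without advancing time (a new reading comes with each control period).
- read_camera(name): name is "scene" or "side" or "wrist"; returns the picture (400x640x3 uint8, red, green, blue); there is no depth.
- camera_params(name): a dict with "vfov" (degrees; the focal length in pixels is half the picture's height over the tangent of half this angle, whatever the lens; pixels are square), "cx", "cy" (the principal point, pixels), "rvec" (rotation vector, rad) and "tvec" (3), from world to camera coordinates, as OpenCV has them. Camera axes: x right, y down, z forward; pixel columns grow to the right and rows downward; lengths in m; the calibration is good to about 2 mm. The wrist camera is an equidistant fisheye: a pixel r from the principal point sees the ray r / f radians off the axis. A picture is of the moment at which its call begins: read the wrist's pose just before it. camera_params takes no time and is no camera call; for the wrist camera it gives the pose at the moment of the call.
- workorder.job_done(): hands the job in; it is judged then, once.
The state is a dict: "time": time; "q": joint angles; "joint_vel": joint speeds; "joint_torque": joint torques, N m; "eef_pos": TCP position; "tool_rot": TCP orientation; "ft_force": force on the tool from outside, world axes, zero at the start; "ft_torque": the same for the moment, N m; "width": opening from 0.0 (shut) to 1.0 (fully open); "gripper_force": force on a finger pad.
Only numpy, scipy, OpenCV 4.12 (cv2) and the standard library are available. Lean on these libraries where they do the work, as an engineer would, in place of code of your own. Each camera call takes 0.05 s, during which the arm holds its last target. There are 200 camera calls.

### The job

The packing belt has tripped because two of the tea tins on it have toppled over. Turn the belt's isolator off before you move any tin, then put the two toppled tins into the empty grey rework tote, letting each go at about the height of its rim, not from high up. Leave the isolator off, and leave the standing tins, the part-packed gift box and the tote where they are.

Things in the scene. Friction and masses are not known exactly. Their poses are not given: they have to be found in the camera images.
- isolator_handle (a joint): angle of the isolator handle, rad: 0 to 0.03 = ON at the start (bar in line with the long side of the grey case), 1.57 = OFF, end stop (bar across the case). It turns anticlockwise seen from above to go off. Snap action: resists with about 0.15 N m at first, less up to half-way (0.79); past half-way it springs to the other end by itself and stays
- handle_grip (a point): grip point of the isolator handle, on its vertical turning axis, 105 mm above the bench. The handle is a black bar 62 mm long, 15 mm wide, on a round foot (54 mm disc, its top 89 mm above the bench); the bar's top is 117 mm above the bench, 12 mm above this point. x axis along the bar, z up; the frame turns with the handle
- isolator: the isolator: grey plastic case bolted to the bench on its back, 130 mm (x) by 90 mm (y), 79 mm high, with the rotary handle in the middle of its upper face. Origin at the centre of its underside, x along the case's long side. It stands on the robot's side of the belt, to the left or the right; the tote stands on the other side
- toppled_tin_a_mid (a point): middle of one toppled tin, which lies on its side on the belt, 26 mm above the belt; x axis along its 90 mm length towards the lid, z up at the start. Grip it across its 52 mm width; its top is 152 mm above the bench. Nothing stands within 35 mm of its long sides
- toppled_tin_b_mid (a point): middle of the other toppled tin, which lies on its side on the belt, 26 mm above the belt; x axis along its 90 mm length towards the lid, z up at the start. Grip it across its 52 mm width; its top is 152 mm above the bench. Nothing stands within 35 mm of its long sides
- toppled_tin_a: one toppled tin: square tea tin of plain tinplate with a slip lid, 52 x 52 mm by 90 mm long, 110 to 230 g, rigid, lying on its side on the belt. Origin in the middle of the face it lies on at the start, 26 mm below point toppled_tin_a_mid, same axes
- toppled_tin_b: the other toppled tin: square tea tin of plain tinplate with a slip lid, 52 x 52 mm by 90 mm long, 110 to 230 g, rigid, lying on its side on the belt. Origin in the middle of the face it lies on at the start, 26 mm below point toppled_tin_b_mid, same axes
- tote: the rework tote: empty open grey plastic box, 160 mm (x) by 240 mm (y) outside the walls, 100 mm high, walls and floor 5 mm thick (inside 150 x 230 mm), with an 8 mm rim lip all round; loose on the bench, 0.9 kg. Origin at the centre of its underside, z up
- standing_tin_a: a sound tin of the same kind (52 x 52 x 90 mm) standing upright on the belt, to be left there; origin at the centre of its underside, z up
- standing_tin_b: the other upright tin on the belt, as standing_tin_a
- conveyor: the belt conveyor: aluminium frame bolted to the bench, 170 mm wide (x) and 900 mm long (y), dark belt 130 mm wide, belt top 100 mm above the bench with no side guides, frame edges slightly lower; drive motor on its far side. The belt stands still throughout. Origin under its middle at bench height
- gift_box: a part-packed maroon gift box, 160 x 160 x 45 mm, gold 2 x 2 dividers, two tins standing in it (tops 98 mm above the bench), on the bench between isolator and tote; not part of the job. Origin at the centre of its underside
Not all that is in view belongs to the job. Leave any pink look-alike of the isolator alone.

How it is judged:
By the outcome, as a careful person would: the job done as asked, in the order asked, and still so for the second after the job is handed in, with the robot touching nothing.
It also fails if it takes over 67 s, if anything falls off the work surface, if the arm or the gripper's body presses on something with over 40 N, if the wrist force passes 120 N, or if a joint passes its speed limit or range.

## Working session

There is one attempt and no reset: what is moved stays moved. The work goes in short steps, Python scripts to look and compute and a tool call to move; the robot and the scene stay as the last step left them, time stands still between calls to the robot, and variables do not carry over. Pictures are saved under pics/ and viewed, at most 10 in all, crops included, and the job is handed in when it is done.

Besides the shell and the picture viewer there is one more tool, called after ">>>" as name([rows], argument=value, ...), one row to a line, values as JSON. carry_out: Moves the arm, as the interface text tells. Its arguments: {"type":"object","properties":{"offset":{"type":"array","items":{"type":"array","items":{"type":"number"}}},"turn":{"type":"array","items":{"type":"number"}},"fingers":{"type":"number"}},"required":["offset","turn"]}

```bash
mkdir -p pics
cat > h.py <<'E'
import numpy as np, cv2
from rig import env, read_camera, camera_params, workorder
def shot(n,f):
    p=camera_params(n); im=read_camera(n); cv2.imwrite('pics/'+f,im[:,:,::-1]); np.save('pics/'+f+'.npy',p,allow_pickle=True); return p
def load(f): return np.load('pics/'+f+'.npy',allow_pickle=True).item()
def ray(p,u,v,fish=False):
    f=200/np.tan(np.radians(p['vfov'])/2); x,y=(u-p['cx']),(v-p['cy'])
    if fish:
        r=np.hypot(x,y); t=r/f; d=np.array([np.sin(t)*x/max(r,1e-9),np.sin(t)*y/max(r,1e-9),np.cos(t)])
    else: d=np.array([x/f,y/f,1.])
    R=cv2.Rodrigues(np.array(p['rvec'],float))[0]; return -R.T@np.array(p['tvec']), R.T@(d/np.linalg.norm(d))
def onz(p,u,v,z,fish=False):
    c,d=ray(p,u,v,fish); return c+d*(z-c[2])/d[2]
def tri(rays):
    A=sum(np.eye(3)-np.outer(d,d) for c,d in rays); b=sum((np.eye(3)-np.outer(d,d))@c for c,d in rays)
    X=np.linalg.solve(A,b); return X,[np.linalg.norm(np.cross(X-c,d)) for c,d in rays]
E
python3 - <<'E'
from h import *
for n in ('scene','side','wrist'):
    p=shot(n,n+'0.png'); print(n,p['vfov'],ray(p,320,200,n=='wrist'))
o=env.get_obs(); print(o['time'],o['eef_pos'],o['tool_rot'],o['width'],o['ft_force'],env.tips_ahead)
E
```

```text
scene 47.59845311378912 (array([ 1.2149656 , -0.10586089,  1.01337725]), array([-0.64906131,  0.08250606, -0.75624874]))
side 44.421755031611916 (array([0.22394045, 1.05728534, 0.75494279]), array([ 0.14450847, -0.83512164, -0.53074396]))
wrist 65.70646984690485 (array([ 0.26743323, -0.62228501,  0.37359815]), array([-0.2724538 , -0.06942577, -0.95966087]))
0.15 [ 0.19991489 -0.64447215  0.30321933] [[ 9.55111374e-01  2.96246652e-01 -4.29649328e-04]
 [ 2.96246957e-01 -9.55110646e-01  1.18080225e-03]
 [-6.05539352e-05 -1.25507996e-03 -9.99999211e-01]] 1.004538378144328 [0.06951918 0.28362361 0.40833603] 0.0726
```

View pics/scene0.png

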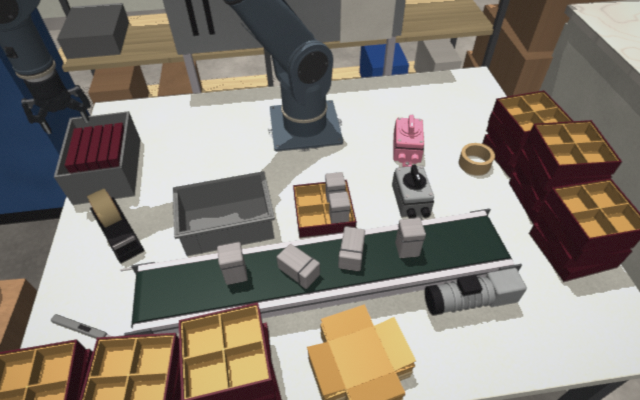

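View pics/side0.png

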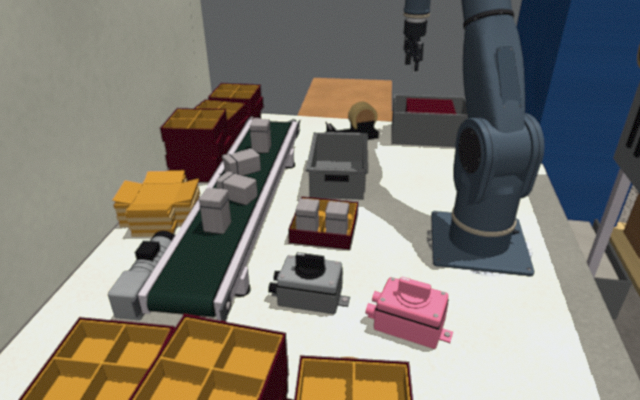

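The scene view shows these candidates:
- **Isolator:** grey at (414,185). The pink look-alike at (408,135) is to be left alone.
- **Toppled tins:** (299,265) and (351,248). The standing tins at (232,263) and (411,238) and the two tins in the gift box at (337,195) stay where they are.
- **Tote:** the empty one is at (223,210). The grey box at (98,155) is full.

In the side view, the isolator is at (310,280), the toppled tins at (238,162) and (238,187), and the tote at (338,160). Next I'll take close crops to confirm.

Run:
```python
import cv2
a=cv2.imread('pics/scene0.png')[160:300,170:450]; cv2.imwrite('pics/c1.png',cv2.resize(a,None,fx=2.85,fy=2.85,interpolation=cv2.INTER_CUBIC))
a=cv2.imread('pics/side0.png')[110:320,190:380]; cv2.imwrite('pics/c2.png',cv2.resize(a,None,fx=2.85,fy=2.85,interpolation=cv2.INTER_CUBIC))
```

```text
(no output)
```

View pics/c1.png

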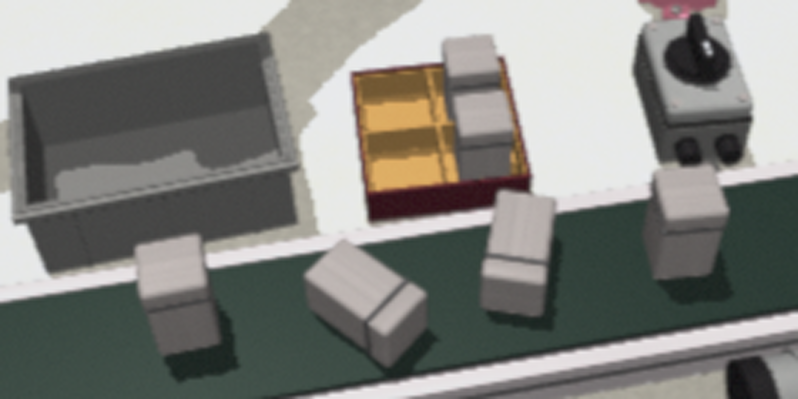

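View pics/c2.png

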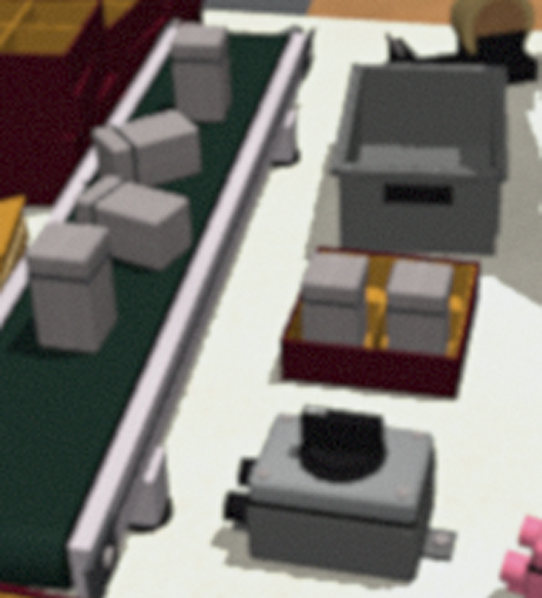

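The crops confirm the choice. The two tins lying down have their lids toward the camera. The handle bar lies in line with the case, and the tote is empty. Next I'll measure.

Run:
```python
from h import *
s=load('scene0.png'); d=load('side0.png'); np.set_printoptions(precision=4,suppress=True)
S=lambda u,v:(170+u/2.85,160+v/2.85); D=lambda u,v:(190+u/2.85,110+v/2.85)
def rep(n,ps,z,pd=None,zd=None):
    a=np.array([onz(s,*S(*q),z) for q in ps]); print(n,'scene',a[:,:2].tolist(),'mean',a.mean(0))
    if pd: b=np.array([onz(d,*D(*q),z) for q in pd]); print('   side',b[:,:2].tolist(),'mean',b.mean(0))
rep('A',[(342,241),(307,283),(383,332),(427,296)],.152)
rep('B',[(500,190),(555,198),(545,270),(483,258)],.152)
rep('tote',[(10,77),(268,35),(300,165),(15,218)],.1,[(352,67),(505,67),(505,178),(335,172)])
rep('bar',[(697,17),(712,50)],.117,[(303,410),(383,418)])
rep('case',[(642,22),(735,15),(750,108),(655,125)],.079,[(278,413),(433,435),(427,515),(250,485)])
rep('stA',[(137,245),(198,236),(208,285),(146,302)],.19,[(175,30),(225,25),(232,55),(180,60)])
rep('stB',[(655,170),(715,165),(727,210),(662,225)],.19,[(40,228),(108,222),(105,265),(30,262)])
for n,a,b in [('A top lidless',(342,241),(195,115)),('A body-left',(307,283),(180,113)),('B',(500,190),(188,190)),('tote corner',(15,218),(352,67)),('tote',(300,165),(335,172)),('totec',(268,35),(505,178)),('casecorner',(655,125),(278,413))]:
    X,e=tri([ray(s,*S(*a)),ray(d,*D(*b))]); print(n,X,e)
w=load('wrist0.png'); print(onz(w,320,200,0,True))
```

```text
A scene [[0.6004949459009472, -0.099563896263366], [0.6368246158765609, -0.1309087436786675], [0.6900468046111056, -0.07650964440594826], [0.6626946903828319, -0.038519775089162864]] mean [ 0.6475 -0.0864  0.152 ]
B scene [[0.5680476221958948, 0.03647946716990587], [0.5830398637875522, 0.08027492363987758], [0.652239205841369, 0.057836442875942015], [0.6336640500389539, 0.01094424390876117]] mean [0.6092 0.0464 0.152 ]
tote scene [[0.32458767519918275, -0.39763352587342005], [0.30528470461541635, -0.14790528655778182], [0.47433920153051223, -0.12879918844606902], [0.4967980294414599, -0.38107195660930626]] mean [ 0.4003 -0.2639  0.1   ]
   side [[0.491415851691991, -0.3673455992196364], [0.32112677900547376, -0.39578750807314833], [0.29800764840749183, -0.13667065716986992], [0.46301549246407314, -0.12104204943828711]] mean [ 0.3934 -0.2552  0.1   ]
bar scene [[0.36060763842809507, 0.2699043595712967], [0.40597301705611466, 0.27178818722639836]] mean [0.3833 0.2708 0.117 ]
   side [[0.4103775342668719, 0.270512006060476], [0.3511500321043469, 0.26971170822426627]] mean [0.3808 0.2701
[... 1329 characters left out ...]
0.004561573342224787), np.float64(0.004561573342224919)]
A body-left [ 0.6249 -0.1336  0.1416] [np.float64(0.004739199105666979), np.float64(0.00473919910566705)]
B [0.566  0.0347 0.1541] [np.float64(0.003366380492591467), np.float64(0.003366380492591613)]
tote corner [ 0.4934 -0.3822  0.0941] [np.float64(0.0010956253482602807), np.float64(0.0010956253482602978)]
tote [ 0.4665 -0.13    0.0933] [np.float64(0.0021208134522028494), np.float64(0.002120813452202783)]
totec [ 0.2988 -0.1482  0.0936] [np.float64(8.491723913085464e-05), np.float64(8.491723913096442e-05)]
casecorner [0.4452 0.2121 0.0633] [np.float64(0.0006622273617413493), np.float64(0.0006622273617413206)]
[ 0.1614 -0.6493  0.    ]
```

>>> carry_out([
  [4, 3.5, 0],
  [4, 4, 0],
  [4, 4, 0],
  [4, 4, 0],
  [4, 4, 0],
  [3, 5, 0],
  [3, 5, 0],
  [2, 5, 0],
], turn=[-0.05, -0.05, -0.05, -0.05, -0.05, -0.05, 0, 0])

```text
time: 1.15
eef_pos: [0.4812, -0.2976, 0.3036]
tool_rot: [[1.0, 0.002, 0.0], [0.002, -1.0, 0.0], [0.0, -0.0, -1.0]]
ft_force: [0.9, 0.1, 0.8]
width: 0.998
gripper_force: 0.0
```

>>> carry_out([
  [1, 5, 0],
  [1, 5, 0],
  [0, 5, 0],
  [0, 5, 0],
  [0, 5, 0],
  [0, 4, 0],
  [0, 0, 0],
], turn=[0, 0, 0, 0, 0, 0, 0])

```text
time: 2.02
eef_pos: [0.4999, -0.0062, 0.3038]
tool_rot: [[1.0, 0.006, -0.0], [0.006, -1.0, 0.001], [-0.0, -0.001, -1.0]]
ft_force: [-0.0, -1.4, 0.2]
width: 0.996
gripper_force: 0.0
```

Run:
```python
from h import *
p=shot('wrist','w1.png'); o=env.get_obs(); print(o['time'],o['eef_pos'],o['q'],ray(p,320,200,True))
```

```text
2.075 [ 0.49988579 -0.00847697  0.30381052] [-0.06424774  0.31691224 -0.01680194  1.88930988  0.00628971  0.93567736
 -1.65095392] (array([ 0.57061878, -0.00494709,  0.37427702]), array([-0.28108429,  0.01265418, -0.95959965]))
```

View pics/w1.png

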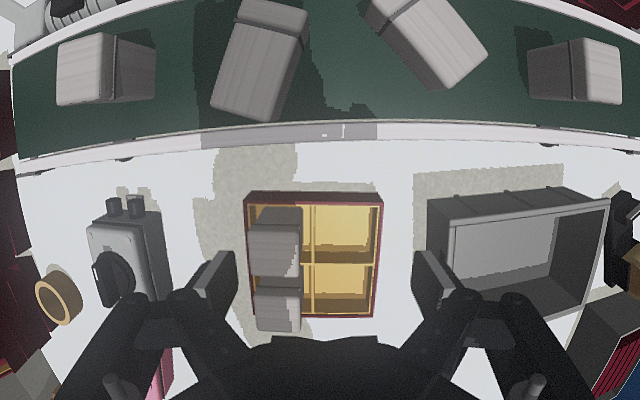

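The wrist view shows tin B near (260,60), tin A near (425,40), the isolator bar near (112,278), and the tote near (520,255). I'll move over the isolator and measure it close up.

>>> carry_out([
  [0, 4, 0],
  [0, 4, 0],
  [-1.5, 4, -0.5],
  [-2, 4, -0.5],
  [-2, 4, -1],
  [-3, 4, -1],
  [-3, 3.8, -1],
  [0, 0, 0],
], turn=[0, 0, 0, 0, 0, 0, 0, 0])

```text
time: 3.08
eef_pos: [0.3833, 0.2699, 0.2633]
tool_rot: [[1.0, 0.005, -0.002], [0.005, -1.0, -0.0], [-0.002, 0.0, -1.0]]
ft_force: [0.1, -0.3, 0.4]
width: 0.997
gripper_force: 0.0
```

Run:
```python
from h import *
p=shot('wrist','w2.png'); o=env.get_obs(); print(o['time'],o['eef_pos'],o['q'],ray(p,320,200,True))
```

```text
3.125 [0.38482773 0.26824541 0.26361193] [-0.61959468  0.32226835 -0.11805946  2.01431304  0.05189858  0.80858658
 -2.33597313] (array([0.45413385, 0.27112424, 0.33364554]), array([-0.28235104,  0.01167494, -0.95924011]))
```

View pics/w2.png

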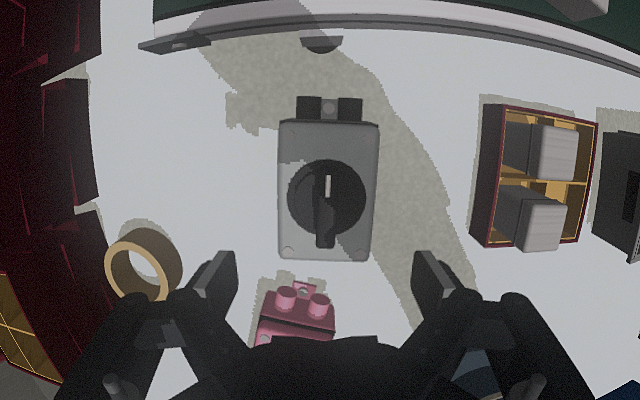

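Run:
```python
from h import *
np.set_printoptions(precision=4,suppress=True)
p=load('w2.png'); im=cv2.imread('pics/w2.png',0)
for n,u,v,z in [('disc',326.5,197,.089),('discL',287,197,.089),('discR',366,197,.089),('discT',326,159,.089),('barT',328,172,.117),('barB',325,248,.117),('c',279,122,.079),('c',379,124,.079),('c',372,260,.079),('c',279,258,.079)]:
    print(n,onz(p,u,v,z,True))
m=(im<45).astype(np.uint8); m[:140]=0;m[275:]=0;m[:,:275]=0;m[:,385:]=0
for r in range(152,256,4):
    c=np.where(m[r])[0]; print(r,(c.min(),c.max(),len(c)) if len(c) else None, end=' ')
s=load('scene0.png');S=lambda u,v:(170+u/2.85,160+v/2.85)
print(tri([ray(p,328,172,True),ray(s,*S(712,50))]),tri([ray(p,325,248,True),ray(s,*S(697,17))]))
cv2.imwrite('pics/c3.png',cv2.convertScaleAbs(cv2.resize(cv2.imread('pics/w2.png')[140:270,260:400],None,fx=4.5,fy=4.5,interpolation=cv2.INTER_CUBIC),alpha=2.2,beta=20))
```

```text
disc [0.3847 0.2688 0.089 ]
discL [0.3846 0.3013 0.089 ]
discR [0.3849 0.2361 0.089 ]
discT [0.4162 0.2694 0.089 ]
barT [0.4112 0.2681 0.117 ]
barB [0.3518 0.2699 0.117 ]
c [0.4456 0.308  0.079 ]
c [0.4446 0.2259 0.079 ]
c [0.3213 0.2259 0.079 ]
c [0.323  0.3122 0.079 ]
152 None 156 None 160 (np.int64(320), np.int64(332), 13) 164 (np.int64(308), np.int64(344), 25) 168 (np.int64(311), np.int64(351), 33) 172 (np.int64(308), np.int64(355), 40) 176 (np.int64(305), np.int64(358), 32) 180 (np.int64(301), np.int64(360), 35) 184 (np.int64(315), np.int64(362), 35) 188 (np.int64(313), np.int64(363), 40) 192 (np.int64(312), np.int64(364), 40) 196 (np.int64(314), np.int64(365), 35) 200 (np.int64(313), np.int64(365), 35) 204 (np.int64(314), np.int64(364), 30) 208 (np.int64(315), np.int64(362), 25) 212 (np.int64(314), np.int64(361), 21) 216 (np.int64(316), np.int64(359), 18) 220 (np.int64(316), np.int64(356), 12) 224 (np.int64(316), np.int64(353), 9) 228 (np.int64(330), np.int64(348), 7) 232 (np.int64(316), np.int64(339), 6) 236 (np.int64(316), np.int64(334), 3) 240 (np.int64(316), np.int64(325), 2) 244 (np.int64(316), np.int64(316), 1) 248 None 252 None (array([0.4128, 0.2684, 0.1247]), [np.float64(0.00019618343237308173), np.float64(0.00019618343237306132)]) (array([0.35  , 0.2718, 0.1085]), [np.float64(0.002781354180339057), np.float64(0.002781354180339059)])
```

View pics/c3.png

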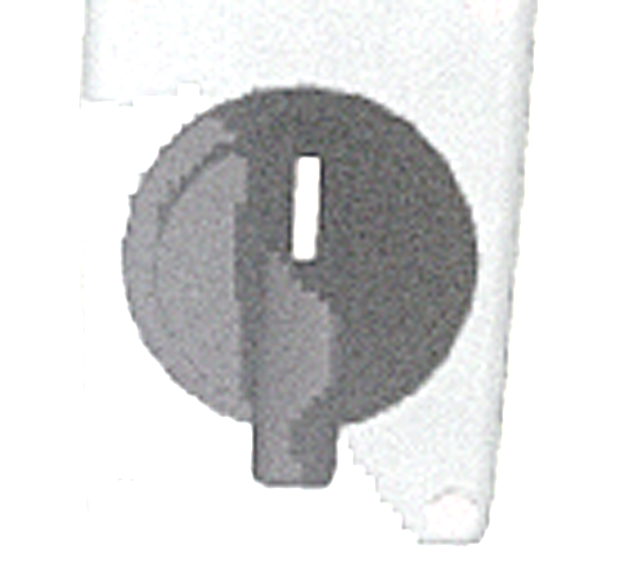

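The close-up shows the bar in line with the case, with its near end at (325,248), its mark at (328,187) and its yaw about -0.02. The axis is at about (0.383, 0.269). I'll lower onto it and grip.

>>> carry_out([
  [-0.1, 0.1, -2],
  [0, 0, -2.5],
  [0, 0, -2.5],
  [0, 0, -2],
  [0, 0, -0.8],
  [0, 0, 0],
  [0, 0, 0],
], turn=[-0.02, 0, 0, 0, 0, 0, 0], fingers=5)

```text
time: 4.0
eef_pos: [0.3846, 0.2691, 0.1666]
tool_rot: [[1.0, -0.02, 0.001], [-0.02, -1.0, 0.0], [0.001, -0.001, -1.0]]
ft_force: [0.1, 0.3, 0.1]
width: 0.585
gripper_force: 0.0
```

>>> carry_out([
  [0, 0, 0],
  [0, 0, 0],
  [0, 0, 0],
  [0, 0, 0],
  [0, 0, 0],
  [0, 0, 0],
], turn=[0, 0, 0, 0, 0, 0], fingers=0)

```text
time: 4.75
eef_pos: [0.3842, 0.2683, 0.1666]
tool_rot: [[1.0, -0.02, 0.0], [-0.02, -1.0, -0.001], [0.0, 0.001, -1.0]]
ft_force: [-0.4, -4.6, 10.2]
width: 0.165
gripper_force: 59.0
```

>>> carry_out([
  [0, 0, 0.1],
  [0, 0, 0],
  [0, 0, 0],
  [0, 0, 0],
  [0, 0, 0],
  [0, 0, 0],
  [0, 0, 0],
  [0, 0, 0],
], turn=[0.1, 0.1, 0.1, 0.1, 0.1, 0.1, 0.1, 0.1])

```text
time: 5.75
eef_pos: [0.3838, 0.2693, 0.1667]
tool_rot: [[0.708, 0.706, -0.0], [0.706, -0.708, -0.0], [-0.0, -0.0, -1.0]]
ft_force: [0.2, 0.5, -5.7]
width: 0.163
gripper_force: 60.2
```

>>> carry_out([
  [0, 0, 0],
  [0, 0, 0],
  [0, 0, 0],
  [0, 0, 0],
  [0, 0, 0],
  [0, 0, 0],
  [0, 0, 0],
  [0, 0, 0],
], turn=[0.1, 0.1, 0.1, 0.1, 0.1, 0.1, 0.1, 0.07])

```text
time: 6.75
eef_pos: [0.3828, 0.2697, 0.1667]
tool_rot: [[0.016, 1.0, -0.002], [1.0, -0.016, 0.0], [0.0, -0.002, -1.0]]
ft_force: [-5.0, 1.5, -2.3]
width: 0.158
gripper_force: 61.0
```

Turned by about 1.57 rad. Next I'll release, rise and look.

>>> carry_out([
  [0, 0, 0],
  [0, 0, 0],
  [0, 0, 0],
  [0, 0, 0],
], turn=[0, 0, 0, 0], fingers=5)

```text
time: 7.25
eef_pos: [0.3841, 0.2693, 0.167]
tool_rot: [[0.021, 1.0, 0.0], [1.0, -0.021, 0.0], [0.0, 0.0, -1.0]]
ft_force: [0.5, -1.2, -0.5]
width: 0.582
gripper_force: 0.0
```

>>> carry_out([
  [0, 0, 2],
  [0, 0, 4],
  [0, 0, 4],
  [0, 0, 4],
  [1, -2, 2],
  [1, -2, 0],
  [0, 0, 0],
], turn=[0, 0, 0, 0, -0.1, -0.1, 0], fingers=8.5)

```text
time: 8.12
eef_pos: [0.4046, 0.2279, 0.327]
tool_rot: [[0.222, 0.975, 0.001], [0.975, -0.222, -0.001], [-0.001, 0.001, -1.0]]
ft_force: [-0.8, 0.4, 0.7]
width: 0.996
gripper_force: 0.0
```

Run:
```python
from h import *
p=shot('wrist','w3.png'); o=env.get_obs(); print(o['time'],o['eef_pos'],o['q'])
shot('side','s3.png'); s=cv2.imread('pics/s3.png')[230:330,250:370]; w=cv2.imread('pics/w3.png')
cv2.imwrite('pics/c4.png',np.hstack([cv2.resize(s,(360,300)),cv2.resize(w,(440,300))]))
```

```text
8.175 [0.40401555 0.22899352 0.32690235] [-0.12042596  0.28235541 -0.63877999  1.91762362  0.19839378  1.00413686
 -1.06770236]
```

View pics/c4.png

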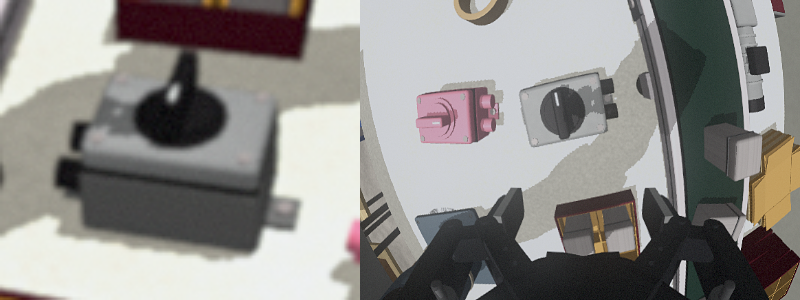

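The view shows the isolator bar across the case, so it is OFF and released. I'll take two wrist views over the tins to measure them.

>>> carry_out([
  [2, -3, 0],
  [2, -3, 0],
  [2, -3, 0],
  [2, -3, 0],
  [2, -3, 0],
  [2, -3, 0],
  [2, -3, 0],
  [1, -4, 0],
], turn=[-0.15, -0.15, -0.15, -0.15, -0.15, -0.15, -0.15, -0.15])

```text
time: 9.22
eef_pos: [0.5549, -0.0196, 0.3264]
tool_rot: [[0.989, 0.15, -0.0], [0.15, -0.989, 0.001], [-0.0, -0.001, -1.0]]
ft_force: [0.7, -0.3, 0.6]
width: 0.997
gripper_force: 0.0
```

>>> carry_out([
  [0, 0, 0],
  [0, 0, 0],
  [0, 0, 0],
], turn=[-0.15, 0, 0])

```text
time: 9.6
eef_pos: [0.5539, -0.0193, 0.3267]
tool_rot: [[1.0, 0.007, -0.0], [0.007, -1.0, 0.001], [-0.0, -0.001, -1.0]]
ft_force: [-0.2, 0.5, -0.1]
width: 0.995
gripper_force: 0.0
```

Run:
```python
from h import *
p=shot('wrist','w4.png'); o=env.get_obs(); print(o['time'],o['eef_pos'],o['tool_rot'][:,0],ray(p,320,200,True))
```

```text
9.65 [ 0.55393562 -0.01952772  0.3268124 ] [ 9.99983482e-01  5.74560280e-03 -1.55185668e-04] (array([ 0.62465934, -0.01797705,  0.39716298]), array([-0.28124607,  0.01182349, -0.95956285]))
```

>>> carry_out([
  [2, 3, 0],
  [2, 3, 0],
  [2, 0, 0],
  [0, 0, 0],
  [0, 0, 0],
], turn=[0, 0, 0, 0, 0])

```text
time: 10.28
eef_pos: [0.6134, 0.0393, 0.3267]
tool_rot: [[1.0, 0.002, -0.001], [0.002, -1.0, -0.0], [-0.001, 0.0, -1.0]]
ft_force: [-0.1, -0.1, -0.1]
width: 0.994
gripper_force: 0.0
```

Run:
```python
from h import *
p=shot('wrist','w5.png'); o=env.get_obs(); print(o['time'],o['eef_pos'],o['tool_rot'][:,0],ray(p,320,200,True))
P=[load('w4.png'),load('w5.png')]; X=np.array([[.65,-.086,.152],[.61,.046,.152]]); out=[]
for q,f in zip(P,['w4.png','w5.png']):
    R=cv2.Rodrigues(np.array(q['rvec'],float))[0]; c=(R@X.T).T+np.array(q['tvec']).ravel(); r=np.hypot(c[:,0],c[:,1]); t=np.arctan2(r,c[:,2]); F=200/np.tan(np.radians(q['vfov'])/2)
    uv=np.c_[q['cx']+F*t*c[:,0]/r,q['cy']+F*t*c[:,1]/r]; m=uv.mean(0).astype(int); print(f,uv)
    x0=max(0,min(640-300,m[0]-150)); y0=max(0,min(400-225,m[1]-112)); print('crop',x0,y0)
    out.append(cv2.resize(cv2.imread('pics/'+f)[y0:y0+225,x0:x0+300],None,fx=2.65,fy=2.65,interpolation=cv2.INTER_CUBIC)[:298*2])
a=np.vstack([cv2.resize(i,(795,298*2)) for i in out]); 
cv2.imwrite('pics/c5.png',np.hstack([cv2.resize(i[:, :],(400,300)) for i in out]))
```

```text
10.325 [0.61329224 0.03908196 0.32692793] [ 9.99999053e-01  1.29028942e-03 -4.79063005e-04] (array([0.68411673, 0.04028001, 0.39713951]), array([-0.28157975,  0.01262872, -0.95945472]))
w4.png [[409.98631735  83.41776617]
 [244.54523513 131.20869087]]
crop 177 0
w5.png [[470.61943233 158.20213794]
 [316.99006519 202.51572947]]
crop 243 68
```

Run:
```python
import cv2,numpy as np
a=cv2.imread('pics/w4.png')[28:178,177:477]; b=cv2.imread('pics/w5.png')[105:255,243:543]
cv2.imwrite('pics/c6.png',np.vstack([cv2.resize(i,(600,300),interpolation=cv2.INTER_CUBIC) for i in (a,b)]))
```

```text
(no output)
```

View pics/c6.png

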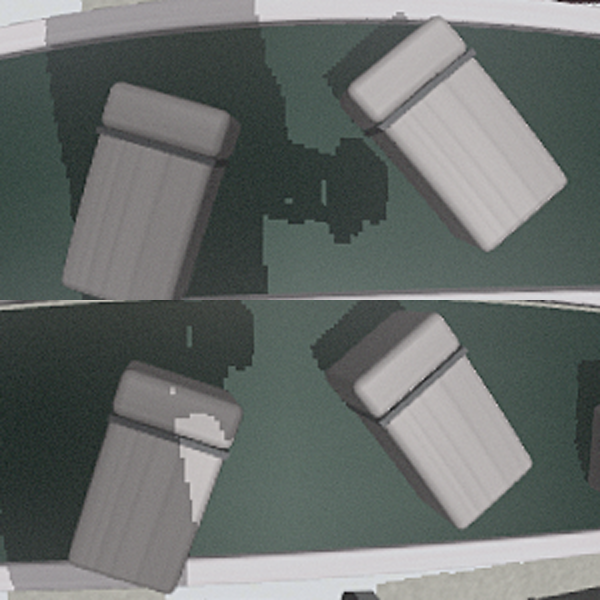

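Run:
```python
from h import *
np.set_printoptions(precision=4,suppress=True)
P4,P5=load('w4.png'),load('w5.png')
def u4(a): return 177+a[0]/2,28+a[1]/2
def u5(a): return 243+a[0]/2,105+(a[1]-300)/2
T={'A':([(346,95),(440,16),(567,182),(488,251)],[(353,385),(440,313),(532,463),(462,529)]),
'B':([(108,82),(232,115),(182,303),(63,285)],[(120,370),(241,405),(165,593),(68,562)])}
for k,(a,b) in T.items():
    for nm,p,f,q in (('w4',P4,u4,a),('w5',P5,u5,b)):
        X=np.array([onz(p,*f(c),.152,True) for c in q]); ax=X[:2].mean(0)-X[2:].mean(0)
        print(k,nm,'c',X.mean(0),'yaw',np.arctan2(ax[1],ax[0]),'L',np.linalg.norm(ax),'W',np.linalg.norm(X[0]-X[1]),np.linalg.norm(X[2]-X[3]))
    for c,e in zip(a,b): X,r=tri([ray(P4,*u4(c),True),ray(P5,*u5(e),True)]); print('  ',X,r[0])
```

```text
A w4 c [ 0.64   -0.0856  0.152 ] yaw 0.7495452016407825 L 0.0854794363835182 W 0.05111587275707429 0.04597705565098986
A w5 c [ 0.6415 -0.0855  0.152 ] yaw 0.7347015549460917 L 0.08561688028605853 W 0.04980103380315821 0.04647385343699642
   [ 0.6555 -0.0392  0.1451] 0.001194285919558169
   [ 0.6892 -0.0756  0.1513] 0.0004407604822673828
   [ 0.6243 -0.1341  0.1473] 0.0003018099265671666
   [ 0.5929 -0.0985  0.1495] 5.3554219219165955e-05
B w4 c [0.6138 0.0426 0.152 ] yaw -0.2689000251057344 L 0.08240900949510908 W 0.05267645709303728 0.05224823912565857
B w5 c [0.6136 0.0463 0.152 ] yaw -0.3175329637873074 L 0.08660663855915943 W 0.05025784986679518 0.04442157039745383
   [0.6615 0.057  0.1512] 3.4078430903484526e-05
   [0.6464 0.0074 0.1428] 1.8472521842976426e-05
   [0.5641 0.0344 0.1416] 0.0056625367907348996
   [0.5769 0.0819 0.1456] 3.0250266610985798e-05
```

Triangulated top heights are about 0.148, which agrees with the text. Tin A is at (0.641,-0.0855) with yaw 0.745, and tin B at (0.611,0.046) with yaw -0.32. Grasping B first.

>>> carry_out([
  [-0.2, 0.7, 0],
  [0, 0, -3],
  [0, 0, -3],
  [0, 0, -3],
  [0, 0, -3],
  [0, 0, -1.5],
  [0, 0, -1],
  [0, 0, 0],
], turn=[-0.16, -0.16, 0, 0, 0, 0, 0, 0])

```text
time: 11.32
eef_pos: [0.612, 0.0462, 0.182]
tool_rot: [[0.949, -0.314, -0.0], [-0.314, -0.949, 0.0], [-0.0, 0.0, -1.0]]
ft_force: [0.4, -0.0, -0.4]
width: 0.992
gripper_force: 0.0
```

>>> carry_out([
  [0, 0, 0],
  [0, 0, 0],
  [0, 0, 0],
  [0, 0, 0],
  [0, 0, 0],
  [0, 0, 0],
], turn=[0, 0, 0, 0, 0, 0], fingers=0)

```text
time: 12.08
eef_pos: [0.6124, 0.0462, 0.1829]
tool_rot: [[0.949, -0.314, 0.002], [-0.314, -0.949, 0.0], [0.002, -0.001, -1.0]]
ft_force: [-1.2, -1.2, 6.9]
width: 0.605
gripper_force: 63.6
```

>>> carry_out([
  [0, 0, 2],
  [0, 0, 3],
  [0, 0, 4],
  [-1, -2, 3],
  [-2, -4, 0],
  [-2, -4, 0],
  [-2, -4, 0],
  [-2, -4, 0],
], turn=[0, 0, 0, 0, 0.1, 0.1, 0.1, 0.08])

```text
time: 13.08
eef_pos: [0.5211, -0.1349, 0.302]
tool_rot: [[0.998, 0.064, 0.0], [0.064, -0.998, -0.0], [0.0, 0.0, -1.0]]
ft_force: [0.6, -0.6, -2.5]
width: 0.601
gripper_force: 63.1
```

Run:
```python
from h import *
p=load('w1.png')
for c in [(427,205),(610,198),(585,320)]: print(onz(p,*c,.1,True))
o=env.get_obs(); print(o['eef_pos'],o['gripper_force'],o['width'],o['q'])
```

```text
[ 0.48602757 -0.10420059  0.1       ]
[ 0.49599165 -0.38103911  0.1       ]
[ 0.2957761  -0.41922628  0.1       ]
[ 0.52108442 -0.13487547  0.30201021] 63.07418346405029 0.6013208123647791 [ 0.32498076  0.37909489 -0.22382636  1.79706142  0.09942601  0.97624164
 -1.44620565]
```

>>> carry_out([
  [-2, -4, 0],
  [-3, -5, 0],
  [-4, -5, 0],
  [-3, -4.2, 0],
  [0, 0, -3],
  [0, 0, -3],
  [0, 0, -2],
  [0, 0, 0],
], turn=[0.03, 0, 0, 0, 0, 0, 0, 0])

```text
time: 14.08
eef_pos: [0.4023, -0.314, 0.2209]
tool_rot: [[0.996, 0.091, -0.002], [0.091, -0.996, 0.002], [-0.002, -0.002, -1.0]]
ft_force: [-0.2, 0.5, -1.3]
width: 0.604
gripper_force: 63.0
```

>>> carry_out([
  [0, 0, -2],
  [0, 0, -2],
  [0, 0, -1],
  [0, 0, 0],
  [0, 0, 0],
], turn=[0, 0, 0, 0, 0])

```text
time: 14.7
eef_pos: [0.4034, -0.3147, 0.1727]
tool_rot: [[0.996, 0.091, 0.001], [0.091, -0.996, -0.001], [0.001, 0.001, -1.0]]
ft_force: [0.0, -0.9, -2.2]
width: 0.604
gripper_force: 63.0
```

>>> carry_out([
  [0, 0, 0],
  [0, 0, 0],
  [0, 0, 0],
  [0, 0, 0],
], turn=[0, 0, 0, 0], fingers=7.5)

```text
time: 15.2
eef_pos: [0.403, -0.3145, 0.172]
tool_rot: [[0.996, 0.091, 0.0], [0.091, -0.996, -0.0], [0.0, 0.0, -1.0]]
ft_force: [0.5, -0.4, 0.2]
width: 0.877
gripper_force: 0.0
```

>>> carry_out([
  [0, 0, 3],
  [0, 0, 4],
  [0, 0, 4],
  [3, 1, 2],
  [4, 3, 0],
  [4, 4, 0],
  [4, 4, 0],
  [4, 4, 0],
], turn=[0, 0, 0, 0, 0.15, 0.15, 0.15, 0.15], fingers=8.5)

```text
time: 16.2
eef_pos: [0.594, -0.1533, 0.3019]
tool_rot: [[0.768, 0.641, -0.0], [0.641, -0.768, -0.0], [-0.0, 0.0, -1.0]]
ft_force: [-0.1, -1.0, 0.4]
width: 0.997
gripper_force: 0.0
```

>>> carry_out([
  [4, 4, 0],
  [1, 3, 0],
  [0, 0, 0],
  [0, 0, 0],
], turn=[0.06, 0, 0, 0])

```text
time: 16.7
eef_pos: [0.6427, -0.0853, 0.3017]
tool_rot: [[0.731, 0.682, -0.001], [0.682, -0.731, -0.001], [-0.001, 0.0, -1.0]]
ft_force: [-0.6, -0.4, -1.2]
width: 0.997
gripper_force: 0.0
```

>>> carry_out([
  [-0.1, 0, -3],
  [0, 0, -3],
  [0, 0, -3],
  [0, 0, -2],
  [0, 0, -1],
  [0, 0, 0],
  [0, 0, 0],
], turn=[0, 0, 0, 0, 0, 0, 0])

```text
time: 17.58
eef_pos: [0.6423, -0.0849, 0.1829]
tool_rot: [[0.732, 0.682, 0.001], [0.682, -0.732, -0.0], [0.001, 0.001, -1.0]]
ft_force: [-1.0, -0.2, -0.1]
width: 0.997
gripper_force: 0.0
```

>>> carry_out([
  [0, 0, 0],
  [0, 0, 0],
  [0, 0, 0],
  [0, 0, 0],
  [0, 0, 0],
  [0, 0, 0],
], turn=[0, 0, 0, 0, 0, 0], fingers=0)

```text
time: 18.32
eef_pos: [0.6424, -0.0846, 0.1828]
tool_rot: [[0.731, 0.682, 0.001], [0.682, -0.731, -0.0], [0.001, 0.001, -1.0]]
ft_force: [-1.1, -0.7, 5.3]
width: 0.603
gripper_force: 63.3
```

>>> carry_out([
  [0, 0, 2],
  [0, 0, 3],
  [0, 0, 4],
  [0, 0, 3],
  [-4, 0, 0],
  [-4, 0, 0],
  [-4, 0, 0],
  [0, 0, 0],
], turn=[0, 0, 0, 0, -0.15, -0.15, -0.15, -0.1])

```text
time: 19.32
eef_pos: [0.5189, -0.0848, 0.302]
tool_rot: [[0.981, 0.195, -0.002], [0.195, -0.981, -0.001], [-0.002, 0.0, -1.0]]
ft_force: [0.3, -0.6, -2.0]
width: 0.601
gripper_force: 63.1
```

Run:
```python
from h import *
p=shot('wrist','w6.png'); shot('scene','s6.png'); o=env.get_obs(); print(o['time'],o['eef_pos'],o['width'],o['gripper_force'])
w=cv2.imread('pics/w6.png'); s=cv2.imread('pics/s6.png')[155:305,165:445]
cv2.imwrite('pics/c7.png',np.vstack([cv2.resize(w,(480,300)),cv2.resize(s,(480,257))]))
```

```text
19.425 [ 0.52141516 -0.0844447   0.30213256] 0.6012541153164589 63.14626693725586
```

Run:
```python
from h import *
p=load('s6.png'); a=cv2.imread('pics/scene0.png').astype(int); b=cv2.imread('pics/s6.png').astype(int)
d=(np.abs(a-b).sum(2)>60)&(b.sum(2)>a.sum(2)); d[:172]=0; d[250:]=0; d[:,:172]=0; d[:,275:]=0
n,l,st,c=cv2.connectedComponentsWithStats(d.astype(np.uint8))
for i in range(1,n):
    if st[i,4]>40: print(st[i],c[i],onz(p,*c[i],.05),b[l==i].mean(0))
```

```text
[173 173  85  20 288] [212.87152778 181.35069444] [ 0.27014203 -0.30070989  0.05      ] [135.09375    137.54861111 137.88194444]
[268 172   6  10  41] [270.09756098 176.3902439 ] [ 0.27513687 -0.13348139  0.05      ] [221.80487805 223.         221.31707317]
[269 191   6  17  54] [271.77777778 197.01851852] [ 0.35681168 -0.13419723  0.05      ] [214.33333333 215.44444444 214.01851852]
[172 202   2  25  50] [172.5 214. ] [ 0.3782985  -0.40905132  0.05      ] [202.26 204.4  202.9 ]
[189 203  27  21 355] [204.91267606 212.95492958] [ 0.38777495 -0.3206047   0.05      ] [162.49295775 165.22253521 171.81126761]
[217 204  50  16 384] [246.4140625 211.6796875] [ 0.40015558 -0.20716357  0.05      ] [134.67447917 137.30989583 138.2890625 ]
[198 223  18   5  42] [206.57142857 225.21428571] [ 0.43163047 -0.31501888  0.05      ] [165.88095238 168.76190476 175.47619048]
```

Run:
```python
from h import *
a=cv2.imread('pics/scene0.png',0); b=cv2.imread('pics/s6.png',0)
for n,(u,v) in dict(nearL=(178,236),nearR=(273,218),bottomL=(188,253),bottomR=(272,238),farR=(264,174),box=(298,235)).items():
    t=a[v-8:v+9,u-8:u+9]; r=cv2.matchTemplate(b[v-16:v+17,u-16:u+17],t,cv2.TM_CCOEFF_NORMED); m=cv2.minMaxLoc(r); print(n,m[3][0]-8,m[3][1]-8,round(m[1],3))
```

```text
nearL 0 0 1.0
nearR 0 0 0.995
bottomL 0 0 1.0
bottomR 0 0 1.0
farR 1 -4 0.599
box 0 0 0.939
```

The tote hasn't moved, and tin B lies at about (0.395,-0.32) inside it. Placing tin A next.

>>> carry_out([
  [-1, -4, 0],
  [-3, -4, 0],
  [-4, -3, 0],
  [-4, -1.2, 0],
  [0, 0, -3],
  [0, 0, -3],
  [0, 0, -2],
  [0, 0, 0],
], turn=[-0.1, 0, 0, 0, 0, 0, 0, 0])

```text
time: 20.42
eef_pos: [0.4017, -0.2062, 0.2208]
tool_rot: [[0.995, 0.103, -0.003], [0.103, -0.995, 0.001], [-0.002, -0.002, -1.0]]
ft_force: [0.3, 0.7, -1.4]
width: 0.601
gripper_force: 63.2
```

>>> carry_out([
  [0, 0, -2],
  [0, 0, -2],
  [0, 0, -1],
  [0, 0, 0],
  [0, 0, 0],
], turn=[0, 0, 0, 0, 0])

```text
time: 21.05
eef_pos: [0.4024, -0.2067, 0.1726]
tool_rot: [[0.995, 0.101, 0.001], [0.101, -0.995, -0.0], [0.001, 0.0, -1.0]]
ft_force: [0.0, 0.2, -1.1]
width: 0.602
gripper_force: 63.2
```

>>> carry_out([
  [0, 0, 0],
  [0, 0, 0],
  [0, 0, 0],
  [0, 0, 0],
], turn=[0, 0, 0, 0], fingers=7.5)

```text
time: 21.55
eef_pos: [0.402, -0.2065, 0.172]
tool_rot: [[0.995, 0.101, 0.0], [0.101, -0.995, -0.0], [0.0, 0.0, -1.0]]
ft_force: [-0.4, -0.4, -0.2]
width: 0.881
gripper_force: 0.0
```

>>> carry_out([
  [0, 0, 3],
  [0, 0, 4],
  [0, 0, 4],
  [0, 0, 4],
  [0, 0, 0],
  [0, 0, 0],
  [0, 0, 0],
], turn=[0, 0, 0, 0, 0, 0, 0])

```text
time: 22.42
eef_pos: [0.4015, -0.2063, 0.3208]
tool_rot: [[0.995, 0.101, -0.002], [0.101, -0.995, 0.001], [-0.002, -0.001, -1.0]]
ft_force: [0.5, -0.0, -0.2]
width: 0.876
gripper_force: 0.0
```

Run:
```python
from h import *
shot('wrist','w8.png'); shot('scene','s8.png'); o=env.get_obs(); print(o['time'],o['eef_pos'],o['width'],o['ft_force'])
w=cv2.imread('pics/w8.png'); s=cv2.imread('pics/s8.png')[155:305,165:445]
cv2.imwrite('pics/c8.png',np.vstack([cv2.resize(w,(480,300)),cv2.resize(s,(560,300))[:,:480]]))
```

```text
22.525 [ 0.40166762 -0.20635964  0.32098703] 0.876739833121563 [ 0.26934564 -0.67212498  1.04977459]
```

View pics/c8.png

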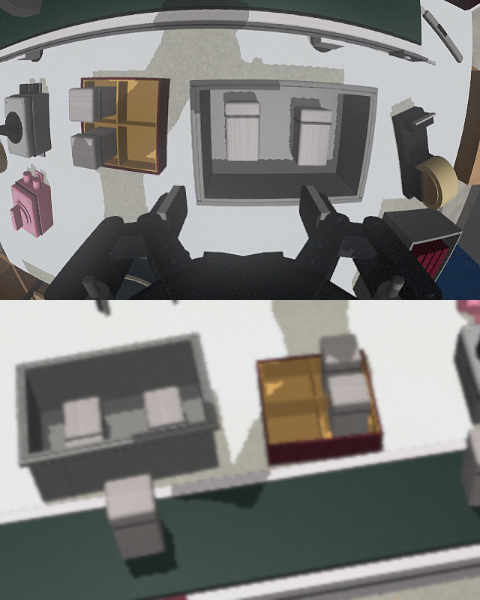

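The picture shows both toppled tins lying in the tote, at wrist-crop pixels (242,128) and (312,135). The standing tins, the gift box and the tote are where they were, and the arm is clear. Handing in.

```bash
python3 -c "
from rig import workorder
print(workorder.job_done())"
```

```text
the job is handed in; nothing more can be done
None
```

I turned the isolator off first and left it off, then released both toppled tins into the rework tote at about rim height; the standing tins, gift box and tote stayed put, and I handed the job in at about 22.5 s.

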